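# Poise the feeder's hinged roof panel at its balance point

### The arm

A 6-joint arm with a two-finger parallel gripper is mounted at the origin on the work surface. World frame = base frame: x ahead of the robot, y to its left, z up, the work surface at z = 0. Lengths are in m, angles in rad, forces in N, time in s.
With the tool pointing down it reaches from about 0.325 to 0.775 m from the base axis. Payload 5.5 kg.
Tool frame: the origin (TCP) lies at the very end of the fingers, on their centre line; the grasp point (between the pads) lies 19 mm behind it; z points along the fingers, y is the line along which they close (so a half turn about z gives the same grasp; the last joint's range is limited). The gripper opens to 88 mm and grips with 3 to 60 N. Pads are 20 mm wide; open, the fingers measure 115 mm over their backs; the gripper's body (75 mm by 178 mm) begins 61 mm behind the grasp point.
Start: joints at [-1.351, 0.091, 1.231, -0, 1.82, -0.057], TCP at [0.164, -0.577, 0.223] pointing down, gripper open.
Joint ranges: [-2.87, 2.87], [-0.86, 2.18], [0.17, 2.46], [-1.51, 4.65], [0.06, 2.69], [-2.65, 2.65]. Speed limits (rad/s): [2.57, 2.57, 3.01, 3.14, 3.14, 3.14].

### API

Orientations are given as [roll, pitch, yaw] about the fixed x, y, z axes, in that order (R = Rz(yaw) Ry(pitch) Rx(roll)).
In Python, from cell import arm gives the robot as it stands.
- The arm moves only by the tool nudge_tcp, called as a command line: name --argument value ..., lists and objects as JSON in quotes. Schema: {"type":"object","properties":{"motion":{"type":"array","items":{"type":"object","properties":{"dx":{"type":"number"},"dy":{"type":"number"},"dz":{"type":"number"},"drx":{"type":"number"},"dry":{"type":"number"},"drz":{"type":"number"}},"additionalProperties":false},"minItems":1,"maxItems":20},"aperture":{"type":"number"},"only":{"type":"string"},"quiet":{"type":"boolean"},"lines":{"type":"string"}},"required":["motion"],"additionalProperties":false}. motion is a list of rows, 1 to 20 of them, each an object with the fields dx, dy, dz (the shift in m), drx, dry, drz (a rotation vector in rad); a field left out counts as zero; each row is the pose to reach, as a shift and turn from the pose commanded when the call began, along the tool's axes at that moment; what a row does not reach only later rows make up. A row lasts 1/12 s, in which the tool goes at most 0.0417 m and 0.125 rad, less where a joint would pass 70% of its speed; a pose out of reach is approached as far as the arm can. aperture is the finger opening in m, set as the call begins (left out keeps the last). The fingers move at their own pace and stop on an object; the grip force is fixed at half the most. Time passes only in rows, so rows that do not move let the fingers close. The tool returns the time, the measured TCP pose, the force, the opening and the grip force at its end. only (a regular expression) keeps the lines of the reply that match it, lines (a string "A,B") keeps lines A to B, and quiet returns only ok. Input that does not fit is refused with a message, and nothing moves.
- arm.observe(): the state, without advancing time (a new reading comes with each control period).
- arm.get_image(name): name is "side" or "top" or "wrist"; returns a dict with "pixels" (400x640x3 uint8, blue, green, red), "fx", "fy", "cx", "cy" (pixels), "D" ([k1, k2, p1, p2, k3] as OpenCV has them; the pictures are not rectified), "rvec" (rotation vector, rad) and "tvec" (3), from world to camera coordinates, as OpenCV has them. Camera axes: x right, y down, z forward; pixel columns grow to the right and rows downward; lengths in m; the calibration is good to about 2 mm. A picture is of the moment at which its call begins. There is no depth.
- arm.hand_in(): hands the job in; it is judged then, once.
The state is a dict: "clock": time; "joint_positions": joint angles; "joint_vel": joint speeds; "joint_efforts": joint torques, N m; "tcp_pos": TCP position; "orientation": TCP orientation; "ft_force": force on the tool from outside, world axes, zero at the start; "ft_torque": the same for the moment, N m; "opening": finger opening in m; "finger_force": force on a finger pad.
Only numpy, scipy, OpenCV 4.12 (cv2) and the standard library are available. Lean on these libraries where they do the work, as an engineer would, in place of code of your own. Each camera call takes 0.05 s, during which the arm holds its last target. There are 200 camera calls.

### The job

Of the two pine bird feeders on the table, one has a hinged front roof panel with a round wooden knob. Swing that panel up to its over-centre balance point, where it would fall neither shut nor over backwards, and finish while still holding it poised there so that both of its faces can be varnished. Bring it up steadily, without letting it drop or flop over, and leave the feeder and everything else standing where they are.

Things in the scene. Friction and masses are not known exactly. Their poses are not given: they have to be found in the camera images.
- feeder: Pine bird feeder with the hinged roof panel, loose on the table, 1.2 to 1.7 kg. Tray 200 x 220 mm (x, y), rim 48 high, four posts, gable roof of two 35 degree panels; the ridge runs along its y, 205 mm up. Origin: centre of the underside. Its x points from the hinged front panel to the fixed rear one (whose ridge strip is 16 mm high), z up; at yaw 0 the hinged panel slopes down towards the robot.
- roof (a joint): Hinge of the front panel, rad. 0 = shut, sloping 35 degrees down to the eave; grows as the eave swings up and over. 2.18 = panel upright; 2.28 = balance point, leaning about 6 degrees past upright to the rear, as two cleats weigh down its underside; 3.1 = fallen back on the ridge strip. The hinge is almost free: let go a few degrees off balance, the panel falls. Panel mass 0.25 to 0.4 kg.
- knob (a point): Centre of the 28 mm wooden ball knob on the panel's outer face, midway along its width; 115 mm down the panel from the hinge axis, 26 mm off the face (neck 14 mm thick). Shut: 109 mm in front of the hinge axis (feeder -x), 45 mm below it, 160 mm above the table. At balance: 37 mm behind the axis (+x), 112 mm above it, 317 mm above the table.
- hinge (a point): Middle of the hinge axis at the ridge, where two steel strap hinges show; 205 mm straight above the feeder's origin. The axis is the feeder's y; the panel opens by the right-hand rule about +y.
- eave (a point): Middle of the hinged panel's free edge, half-way through its thickness. The panel is 145 mm from hinge axis to eave, 230 mm wide, 14 mm thick, with two 12 mm thick cleats under it 55 mm either side of the middle. It turns with the panel: shut 115 mm above the table, at balance 350 mm.
- plain_feeder: Bystander: the other pine feeder, same size and shape, but both roof panels are nailed down: no hinges, no knob. Origin and axes as for the feeder. 1.6 kg, loose.
- cup: Bystander: clear plastic cup, 68 mm across, 62 mm high, 30 g; origin centre of its underside.
- tape: Bystander: roll of masking tape lying flat, 96 mm across, 24 mm high; origin centre of its underside.
- brush: Bystander: paint brush 190 mm long lying on the table; origin at its underside, handle towards its -x.

How it is judged:
On the way:
1. the hinged panel has been raised well off the shut position (value of joint roof above 0.8 rad), for 0.1 s.
At the end, for the whole second after the job is handed in: The hinged panel is still (under 0.08 rad/s), within 0.09 rad of its balance at 2.28, touched by the fingers (over 0.4 N) and by no other object; its feeder is flat on the table, within 25 mm of its start, other things within 30 mm of theirs (value of joint roof between 2.192 and 2.372 rad and velocity of joint roof between -0.08 and 0.08 rad/s and contact force between the fingers and roof above 0.4 N and angle between feeder's own z axis and vertical below 0.04 rad and height (world z) of feeder below 0.006 m and contact force between roof and plain_feeder below 0.2 N and contact force between roof and cup below 0.2 N and contact force between roof and tape below 0.2 N and contact force between roof and brush below 0.2 N and distance of feeder from where it was at the start of the episode below 0.025 m and distance of each of plain_feeder, cup, tape, brush from where it was at the start of the episode below 0.03 m); the arm keeps its last pose, push and grip.
It fails at once if the panel flops over backwards, well past its balance point (value of joint roof above 2.682 rad).
It fails at once if the panel is flung up or let drop (faster than 2 rad/s) (velocity of joint roof above 2 rad/s or velocity of joint roof below -2 rad/s).
It fails at once if the feeder is shoved or tipped (distance of feeder from where it was at the start of the episode above 0.04 m or angle between feeder's own z axis and vertical above 0.15 rad).
It fails at once if a bystander is knocked or shifted (distance of any of plain_feeder, cup, tape, brush from where it was at the start of the episode above 0.04 m).
It also fails if it takes over 45 s, if anything falls off the work surface, if the arm or the gripper's body presses on something with over 40 N, if the wrist force passes 120 N, or if a joint passes its speed limit or range.

## Working session

There is one attempt and no reset: what is moved stays moved. The work goes in short steps, Python scripts to look and compute and a tool call to move; the robot and the scene stay as the last step left them, time stands still between calls to the robot, and variables do not carry over. Pictures are saved under pics/ and viewed, at most 10 in all, crops included, and the job is handed in when it is done.

```bash
ls; mkdir -p pics; python3 - <<'E'
from cell import arm
import cv2,pickle
d={}
for n in("top","side"):
    d[n]=arm.get_image(n); cv2.imwrite(f"pics/{n}0.png",d[n]["pixels"])
    print(n,{k:v for k,v in d[n].items() if k!="pixels"})
pickle.dump(d,open("im0.pkl","wb"))
print(arm.observe())
E
```

```text
cell.py
pics
top {'fx': 378.8099413415863, 'fy': 378.8099413415863, 'cx': 314.62476862247473, 'cy': 196.40744805931817, 'D': array([-0.06385752,  0.        ,  0.        ,  0.        ,  0.        ]), 'rvec': array([ 2.16535659, -2.11703052,  0.09985917]), 'tvec': array([-0.03626999,  0.56442077,  0.92878649])}
side {'fx': 402.68405777294015, 'fy': 402.68405777294015, 'cx': 312.3620366632055, 'cy': 198.24957336698444, 'D': array([-0.03928045,  0.        ,  0.        ,  0.        ,  0.        ]), 'rvec': array([ 2.32126417, -1.65151789,  0.27202296]), 'tvec': array([-0.21360895,  0.52526913,  1.04103534])}
{'clock': 0.1, 'joint_positions': array([-1.35070706e+00,  9.18383208e-02,  1.23173012e+00, -9.63875980e-06,
        1.81980375e+00, -5.67258441e-02]), 'joint_vel': array([-0.00096   , -0.00071331, -0.00091812, -0.00044507, -0.00012819,
       -0.00091836]), 'joint_efforts': array([ 2.45392373e-03, -4.47857058e+01, -4.07570851e+01,  6.98835868e-02,
        2.83807068e-02, -1.07866356e-04]), 'tcp_pos': array([ 0.16390055, -0.57691496,  0.22160713]), 'orientation': array([-3.13981544e+00, -9.15613686e-05,  2.76812664e-01]), 'ft_force': array([ 0.90744905, -0.74829327, -0.26801601]), 'ft_torque': array([-0.00350103, -0.00230504, -0.0313554 ]), 'finger_force': 0.0, 'opening': 0.08784211655864461}
```

View pics/top0.png

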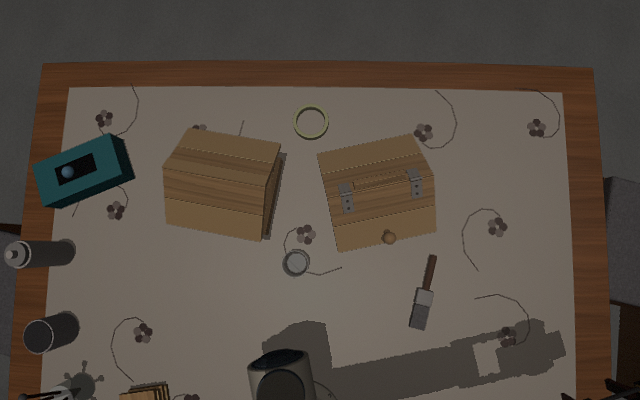

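View pics/side0.png

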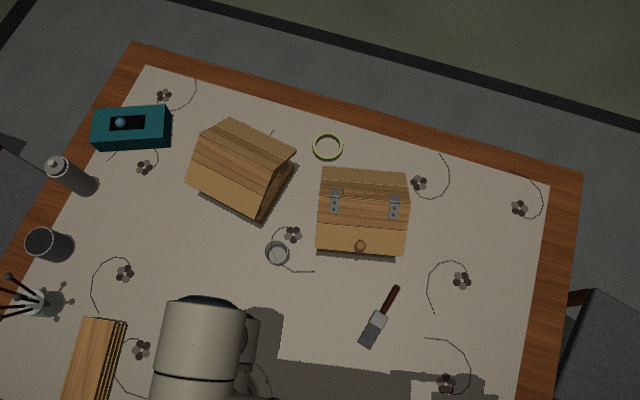

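The top view shows the hinged feeder on the right, with straps at about (346,197) and (416,184) and the knob at (389,237). In the side view the knob is at (360,245). I'll zoom in on both before fitting a pose.

```bash
python3 - <<'E'
import cv2,pickle,numpy as np
d=pickle.load(open("im0.pkl","rb"))
a=d["top"]["pixels"][125:260,310:445]; b=d["side"]["pixels"][150:285,300:435]
im=np.hstack([cv2.resize(x,(400*1,400),interpolation=cv2.INTER_CUBIC) for x in(a,b)])
cv2.imwrite("pics/z.png",cv2.convertScaleAbs(im,alpha=1.6))
E
```

```text
(no output)
```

View pics/z.png

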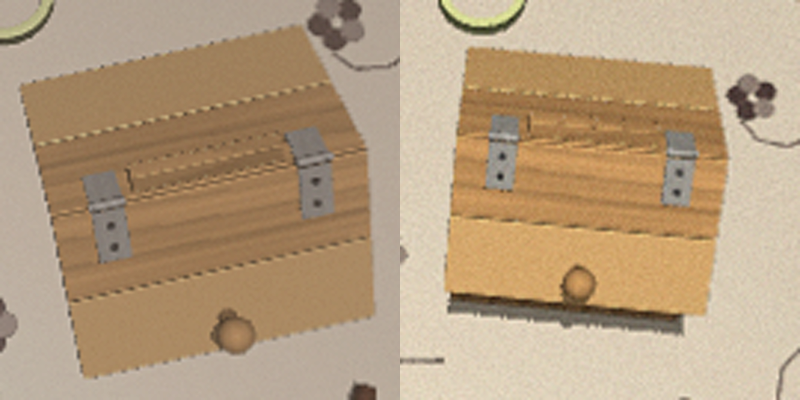

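```bash
cat > h.py <<'E'
import numpy as np,cv2
def proj(c,P): return cv2.projectPoints(np.asarray(P,float).reshape(-1,3),c["rvec"],c["tvec"],np.array([[c["fx"],0,c["cx"]],[0,c["fy"],c["cy"]],[0,0,1]]),c["D"])[0][:,0]
E
python3 - <<'E'
import pickle,numpy as np
from h import *
from scipy.optimize import least_squares
from scipy.spatial.transform import Rotation as R
d=pickle.load(open("im0.pkl","rb"))
M=np.array([[-.109,0,.160],[-.1188,.115,.1218],[-.1188,-.115,.1218]])
px={"top":[[389.6,237.4],[338.3,252.2],[436.6,231.6]],"side":[[360.4,245.8],[315.9,248.5],[403.3,256.3]]}
def W(p): return R.from_euler("z",p[2]).apply(M)+[p[0],p[1],0]
f=lambda p:np.concatenate([(proj(d[n],W(p))-px[n]).ravel() for n in px])
s=least_squares(f,[.6,-.15,.2]);print(s.x,f(s.x).round(1));print(W(s.x))
# free triangulation
for i in range(3):
    t=least_squares(lambda X:np.concatenate([(proj(d[n],X)-px[n][i]).ravel() for n in px]),W(s.x)[i]);print(t.x,t.cost)
for nm,u,v in(("strapL",(345.8,193.5),(334.8,197.2)),("strapR",(415.6,178),(394.5,201.3)),("tapeC",(311,122),(328,147)),("cup",(296,263),(277,253)),("brushtip",(418,325),(367,343)),("brushhandle",(433,256),(396,288)),("plain R eave front",(262,241),(258,224))):
    t=least_squares(lambda X:np.concatenate([(proj(d["top"],X)-u).ravel(),(proj(d["side"],X)-v).ravel()]),[.6,-.1,.1]);print(nm,t.x,t.cost)
E
```

```text
[ 0.56923951 -0.16882989  0.23303066] [ 0.4 -0.1  0.4  0.3  0.6 -0.5 -0.  -0.3 -1.4 -0.4 -0.4  0.5]
[[ 0.46318567 -0.19400097  0.16      ]
 [ 0.42709391 -0.08437239  0.1218    ]
 [ 0.4802072  -0.30815572  0.1218    ]]
[ 0.46311378 -0.19394931  0.15685143] 0.03022943022664101
[ 0.42823289 -0.08528506  0.11245716] 0.7096617018772926
[ 0.47970064 -0.30673135  0.12555014] 0.4295089471938146
strapL [ 0.5528139  -0.0950395   0.19354244] 0.010815379169309634
strapR [ 0.5868356  -0.24000052  0.20586761] 0.0005219854914242242
tapeC [ 0.77066345 -0.00867879  0.0075136 ] 0.1402849183225759
cup [0.39676065 0.01825644 0.03485964] 0.08971471813239427
brushtip [ 0.24960753 -0.29174459  0.01281065] 0.818711590569577
brushhandle [ 0.42015364 -0.33167488 -0.0027    ] 0.17445698787295136
plain R eave front [0.45008298 0.09741654 0.06597274] 3.1343988348409995
```

The fit gives the feeder at (0.569, -0.169) with yaw 0.233. The residuals are small, the free triangulation puts the knob at z=0.157 against 0.160 expected, and the strap heights agree. I'll move above the knob with the tool x axis along the feeder's x.

nudge_tcp --motion '[{"dx":0.02,"dy":-0.0146,"dz":-0.01,"drz":0.01},{"dx":0.05,"dy":-0.0366,"dz":-0.02,"drz":0.044},{"dx":0.08,"dy":-0.0586,"dz":-0.03,"drz":0.044},{"dx":0.11,"dy":-0.0805,"dz":-0.03,"drz":0.044},{"dx":0.14,"dy":-0.1025,"dz":-0.03,"drz":0.044},{"dx":0.17,"dy":-0.1245,"dz":-0.03,"drz":0.044},{"dx":0.2,"dy":-0.1464,"dz":-0.03,"drz":0.044},{"dx":0.23,"dy":-0.1684,"dz":-0.03,"drz":0.044},{"dx":0.26,"dy":-0.1904,"dz":-0.03,"drz":0.044},{"dx":0.29,"dy":-0.2123,"dz":-0.03,"drz":0.044},{"dx":0.32,"dy":-0.2343,"dz":-0.03,"drz":0.044},{"dx":0.345,"dy":-0.2526,"dz":-0.03,"drz":0.044},{"dx":0.365,"dy":-0.267,"dz":-0.03,"drz":0.044},{"dx":0.38,"dy":-0.278,"dz":-0.03,"drz":0.044},{"dx":0.39,"dy":-0.2855,"dz":-0.03,"drz":0.044},{"dx":0.392,"dy":-0.287,"dz":-0.03,"drz":0.044},{"dx":0.392,"dy":-0.287,"dz":-0.03,"drz":0.044},{"dx":0.392,"dy":-0.287,"dz":-0.03,"drz":0.044}]' --aperture 0.088

```text
clock: 1.6
tcp_pos: [0.4622, -0.1946, 0.2525]
orientation: [3.141, 0.001, 0.232]
ft_force: [-0.2, -0.3, 0.5]
opening: 0.0876
finger_force: 0.0
```

```bash
python3 - <<'E'
from cell import arm
import cv2
print(arm.observe()["tcp_pos"],arm.observe()["orientation"])
c=arm.get_image("wrist");cv2.imwrite("pics/w1.png",c["pixels"])
from h import *
print(proj(c,[[.4632,-.194,.160],[.569,-.169,.205]]))
E
```

```text
[ 0.46220422 -0.19464151  0.25248671] [3.14143788e+00 6.24029297e-04 2.32196000e-01]
[[315.30667139 196.8904715 ]
 [315.20519889  32.09230982]]
```

View pics/w1.png

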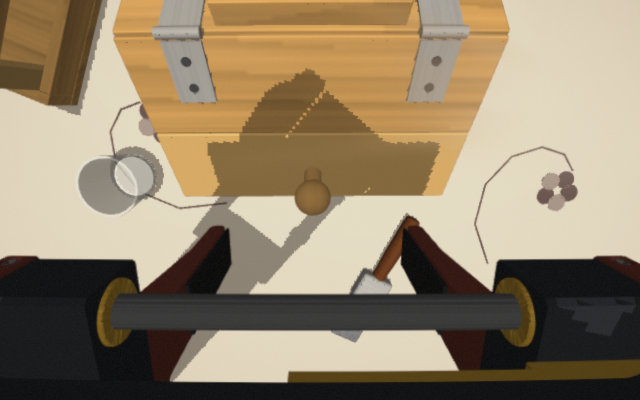

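In the wrist view the knob is at (313,197), against a prediction of (315,197), so it's about 2 mm to the left. The eave and ridge are level, so the yaw is right. I'll descend with that correction and close the gripper.

nudge_tcp --motion '[{"dx":0.001,"dy":-0.002,"dz":0.01},{"dx":0.001,"dy":-0.002,"dz":0.03},{"dx":0.001,"dy":-0.002,"dz":0.05},{"dx":0.001,"dy":-0.002,"dz":0.07},{"dx":0.001,"dy":-0.002,"dz":0.085},{"dx":0.001,"dy":-0.002,"dz":0.095},{"dx":0.001,"dy":-0.002,"dz":0.103},{"dx":0.001,"dy":-0.002,"dz":0.107},{"dx":0.001,"dy":-0.002,"dz":0.109},{"dx":0.001,"dy":-0.002,"dz":0.109},{"dx":0.001,"dy":-0.002,"dz":0.109}]'

```text
clock: 2.57
tcp_pos: [0.4635, -0.192, 0.1445]
orientation: [3.141, -0.001, 0.233]
ft_force: [0.1, -0.2, -0.8]
opening: 0.0877
finger_force: 0.0
```

nudge_tcp --motion '[{},{},{},{},{},{},{},{},{},{},{},{}]' --aperture 0.0

```text
clock: 3.57
tcp_pos: [0.4631, -0.1917, 0.1436]
orientation: [-3.141, 0.0, 0.233]
ft_force: [-1.3, 0.9, 0.3]
opening: 0.0264
finger_force: 30.0
```

```bash
python3 - <<'E'
import numpy as np
r=np.hypot(.115,.026);a0=np.arctan2(-.0447,-.1091)
for t in np.arange(0,2.33,.06):
    x=.1091+(-.1091*np.cos(t)-.0447*np.sin(t)); z=.0447+(.1091*np.sin(t)-.0447*np.cos(t))
    print(f"{t:.2f}: {x:.4f} 0 {-z:.4f}",end="; ")
E
```

```text
0.00: 0.0000 0 -0.0000; 0.06: -0.0025 0 -0.0066; 0.12: -0.0046 0 -0.0134; 0.18: -0.0062 0 -0.0203; 0.24: -0.0075 0 -0.0272; 0.30: -0.0083 0 -0.0342; 0.36: -0.0088 0 -0.0413; 0.42: -0.0087 0 -0.0484; 0.48: -0.0083 0 -0.0554; 0.54: -0.0075 0 -0.0625; 0.60: -0.0062 0 -0.0694; 0.66: -0.0045 0 -0.0763; 0.72: -0.0024 0 -0.0830; 0.78: 0.0001 0 -0.0896; 0.84: 0.0030 0 -0.0961; 0.90: 0.0063 0 -0.1024; 0.96: 0.0099 0 -0.1084; 1.02: 0.0139 0 -0.1143; 1.08: 0.0183 0 -0.1199; 1.14: 0.0229 0 -0.1252; 1.20: 0.0279 0 -0.1302; 1.26: 0.0332 0 -0.1349; 1.32: 0.0387 0 -0.1393; 1.38: 0.0445 0 -0.1433; 1.44: 0.0506 0 -0.1470; 1.50: 0.0568 0 -0.1504; 1.56: 0.0632 0 -0.1533; 1.62: 0.0698 0 -0.1559; 1.68: 0.0766 0 -0.1580; 1.74: 0.0834 0 -0.1598; 1.80: 0.0904 0 -0.1611; 1.86: 0.0974 0 -0.1620; 1.92: 0.1044 0 -0.1625; 1.98: 0.1115 0 -0.1626; 2.04: 0.1186 0 -0.1622; 2.10: 0.1256 0 -0.1614; 2.16: 0.1326 0 -0.1602; 2.22: 0.1395 0 -0.1586; 2.28: 0.1462 0 -0.1566;
```

nudge_tcp --motion '[{"dx":-0.0012,"dz":-0.0033},{"dx":-0.0025,"dz":-0.0066},{"dx":-0.0046,"dz":-0.0134},{"dx":-0.0062,"dz":-0.0203},{"dx":-0.0075,"dz":-0.0272},{"dx":-0.0083,"dz":-0.0342},{"dx":-0.0088,"dz":-0.0413},{"dx":-0.0087,"dz":-0.0484},{"dx":-0.0083,"dz":-0.0554},{"dx":-0.0075,"dz":-0.0625},{"dx":-0.0075,"dz":-0.0625}]'

```text
clock: 4.48
tcp_pos: [0.456, -0.1934, 0.2079]
orientation: [3.141, -0.001, 0.233]
ft_force: [-1.5, 0.6, -2.5]
opening: 0.0264
finger_force: 30.0
```

```bash
python3 - <<'E'
from cell import arm
import cv2,numpy as np
o=arm.observe();print(o["ft_torque"],o["ft_force"])
c=arm.get_image("side")["pixels"];t=arm.get_image("top")["pixels"]
cv2.imwrite("pics/s2.png",cv2.convertScaleAbs(np.hstack([cv2.resize(x,(400,400)) for x in (t[100:280,270:450],c[120:300,270:450])]),alpha=1.6))
E
```

```text
[ 0.24996775  0.27911975 -0.02754453] [-1.5311146   0.59413579 -2.45718865]
```

View pics/s2.png

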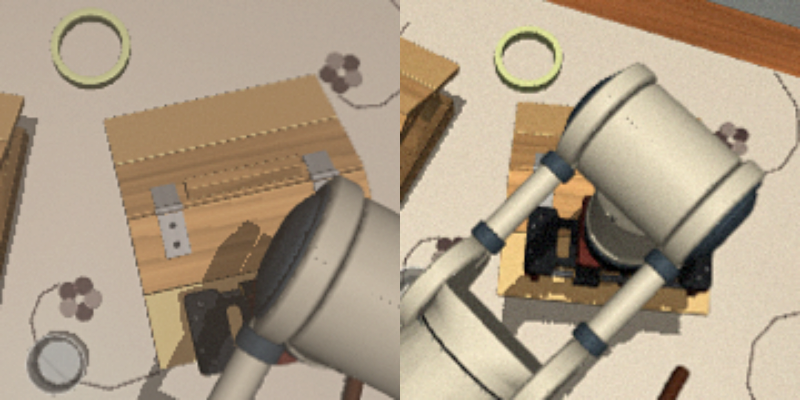

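The left eave corner has moved from (338,252) to (342,267) in the top view and the tool is carrying about 2 N, so the panel is coming up with the knob. I'll continue along the arc.

nudge_tcp --motion '[{"dx":0.0006,"dz":-0.0035},{"dx":0.0013,"dz":-0.0069},{"dx":0.0030,"dz":-0.0138},{"dx":0.0051,"dz":-0.0205},{"dx":0.0076,"dz":-0.0271},{"dx":0.0105,"dz":-0.0336},{"dx":0.0138,"dz":-0.0399},{"dx":0.0174,"dz":-0.0459},{"dx":0.0214,"dz":-0.0518},{"dx":0.0258,"dz":-0.0574},{"dx":0.0304,"dz":-0.0627},{"dx":0.0354,"dz":-0.0677},{"dx":0.0407,"dz":-0.0724},{"dx":0.0462,"dz":-0.0768},{"dx":0.0520,"dz":-0.0808},{"dx":0.0581,"dz":-0.0845},{"dx":0.0643,"dz":-0.0879},{"dx":0.0643,"dz":-0.0879}]'

```text
clock: 6.08
tcp_pos: [0.5194, -0.1783, 0.2948]
orientation: [3.141, -0.001, 0.234]
ft_force: [-3.0, 3.8, -0.5]
opening: 0.0266
finger_force: 30.0
```

```bash
python3 - <<'E'
from cell import arm
import cv2,numpy as np
o=arm.observe();print(o["ft_torque"],o["ft_force"])
c=arm.get_image("side")["pixels"];t=arm.get_image("top")["pixels"]
cv2.imwrite("pics/s3.png",cv2.convertScaleAbs(np.hstack([cv2.resize(x,(400,400)) for x in (t[100:280,270:450],c[120:300,270:450])]),alpha=1.6))
E
```

```text
[ 0.57571669  0.58400246 -0.02268634] [-3.00563441  3.75119191 -0.47322797]
```

View pics/s3.png

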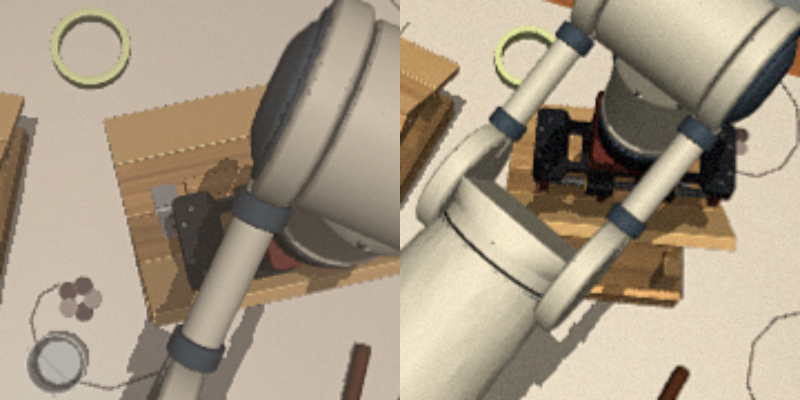

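The panel is well up and the feeder's rear corner hasn't moved. Next is the rest of the arc, slowing towards balance.

nudge_tcp --motion '[{"dx":0.0032,"dz":-0.0015},{"dx":0.0064,"dz":-0.0029},{"dx":0.0130,"dz":-0.0055},{"dx":0.0198,"dz":-0.0076},{"dx":0.0266,"dz":-0.0094},{"dx":0.0336,"dz":-0.0107},{"dx":0.0406,"dz":-0.0116},{"dx":0.0476,"dz":-0.0121},{"dx":0.0547,"dz":-0.0122},{"dx":0.0618,"dz":-0.0118},{"dx":0.0653,"dz":-0.0114},{"dx":0.0688,"dz":-0.0110},{"dx":0.0723,"dz":-0.0104},{"dx":0.0758,"dz":-0.0098},{"dx":0.0793,"dz":-0.0090},{"dx":0.0827,"dz":-0.0082},{"dx":0.0861,"dz":-0.0072},{"dx":0.0894,"dz":-0.0062},{"dx":0.0894,"dz":-0.0062},{"dx":0.0894,"dz":-0.0062}]'

```text
clock: 7.85
tcp_pos: [0.6061, -0.1575, 0.3026]
orientation: [3.14, -0.005, 0.234]
ft_force: [-0.3, 4.8, 5.2]
opening: 0.0266
finger_force: 30.0
```

```bash
python3 - <<'E'
from cell import arm
import cv2,numpy as np,pickle
from h import *
from scipy.spatial.transform import Rotation as R
o=arm.observe();print(o["tcp_pos"],o["ft_torque"],o["ft_force"])
d={n:arm.get_image(n) for n in("side","top","wrist")};pickle.dump(d,open("im4.pkl","wb"))
cv2.imwrite("pics/s4.png",cv2.convertScaleAbs(np.hstack([cv2.resize(d[n]["pixels"][r:r+200,250:450],(400,400)) for n,r in (("top",80),("side",60))]),alpha=1.6))
p=[.569,-.169]
for th in(2.18,2.28,2.38):
    a=.6109-th # eave dir: (-cos35,-sin35) rotated
    R2=R.from_euler("z",.233)*R.from_euler("y",th)
    P=R2.apply([[-.1188,.115,-.0832],[-.1188,-.115,-.0832],[-.1188+.008,.115,-.0832-.0115],[-.1188+.008,-.115,-.0832-.0115]])+[p[0],p[1],.205]
    for n in d: print(th,n,proj(d[n],P).round(1).tolist())
E
```

```text
[ 0.6061294  -0.15751     0.30257747] [0.84042694 0.20121162 0.02151426] [-0.3232169   4.82061271  5.22204991]
2.18 side [[319.7, 172.1], [426.2, 181.9], [319.1, 178.0], [426.2, 188.0]]
2.18 top [[328.3, 187.0], [458.6, 159.1], [330.0, 194.9], [460.7, 166.9]]
2.18 wrist [[44.8, 378.1], [598.5, 377.7], [52.0, 405.0], [591.0, 404.6]]
2.28 side [[320.4, 166.1], [426.2, 175.8], [319.8, 171.7], [426.3, 181.6]]
2.28 top [[326.5, 178.9], [456.3, 151.2], [328.2, 186.6], [458.7, 158.7]]
2.28 wrist [[38.4, 347.4], [605.3, 347.1], [43.3, 378.3], [600.2, 377.9]]
2.38 side [[321.0, 160.6], [426.0, 170.2], [320.4, 165.7], [426.3, 175.5]]
2.38 top [[324.7, 171.1], [453.8, 143.7], [326.4, 178.5], [456.4, 150.8]]
2.38 wrist [[34.7, 313.4], [609.2, 313.2], [36.8, 347.2], [606.9, 346.9]]
```

View pics/s4.png

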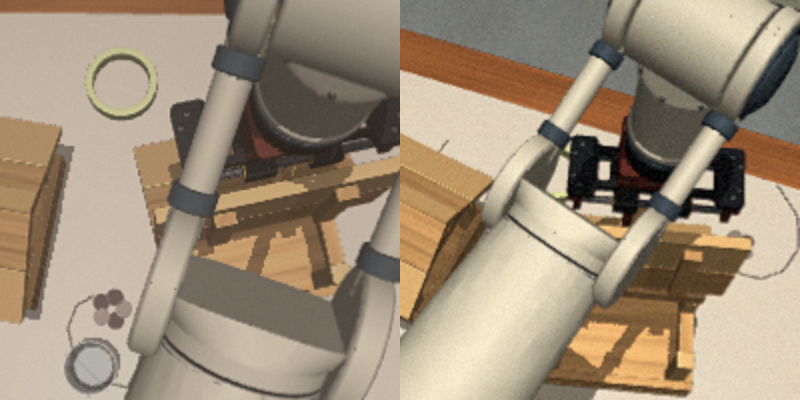

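The panel stands near upright. Its right-hand top corner is at about (425,178) in the side view, which I'll check in a zoom along with the wrist view.

```bash
python3 - <<'E'
import pickle,cv2,numpy as np
d=pickle.load(open("im4.pkl","rb"))
a=cv2.resize(d["side"]["pixels"][160:200,395:435],(400,400),interpolation=cv2.INTER_NEAREST)
b=cv2.resize(d["wrist"]["pixels"][200:400],(400,200),interpolation=cv2.INTER_AREA)
t=cv2.resize(d["top"]["pixels"][160:200,315:355],(200,200),interpolation=cv2.INTER_NEAREST)
b=np.vstack([b,np.hstack([t,t*0])])
cv2.imwrite("pics/z4.png",cv2.convertScaleAbs(np.hstack([a,b]),alpha=1.5))
E
```

```text
(no output)
```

View pics/z4.png

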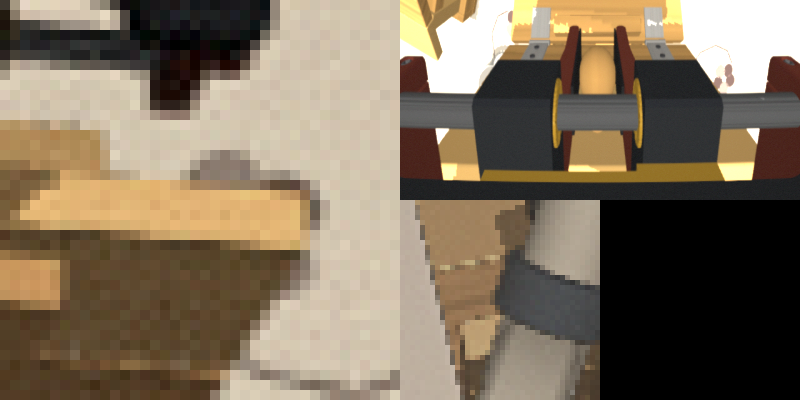

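Both panel edges at the right-hand corner (rows 179 and 185) give about 2.23 rad, while the TCP arc gives 2.28. That's inside the band but on the low side, so I'll nudge about 0.03 rad further and relieve the side load slightly.

nudge_tcp --motion '[{"dx":0.001,"dy":-0.0003,"dz":-0.0003},{"dx":0.002,"dy":-0.0006,"dz":-0.0006},{"dx":0.003,"dy":-0.001,"dz":-0.001},{"dx":0.0035,"dy":-0.001,"dz":-0.001},{"dx":0.0035,"dy":-0.001,"dz":-0.001},{"dx":0.0035,"dy":-0.001,"dz":-0.001},{"dx":0.0035,"dy":-0.001,"dz":-0.001},{"dx":0.0035,"dy":-0.001,"dz":-0.001}]'

```text
clock: 8.67
tcp_pos: [0.6088, -0.1568, 0.3017]
orientation: [3.14, -0.001, 0.232]
ft_force: [0.4, 1.2, 5.2]
opening: 0.0268
finger_force: 30.0
```

```bash
python3 - <<'E'
from cell import arm
import cv2,numpy as np
s=arm.get_image("side");t=arm.get_image("top")
cv2.imwrite("pics/z5.png",cv2.convertScaleAbs(np.hstack([cv2.resize(s["pixels"][160:200,395:435],(400,400),interpolation=cv2.INTER_NEAREST),cv2.resize(t["pixels"][110:260,310:460],(400,400))]),alpha=1.5))
E
```

```text
(no output)
```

View pics/z5.png

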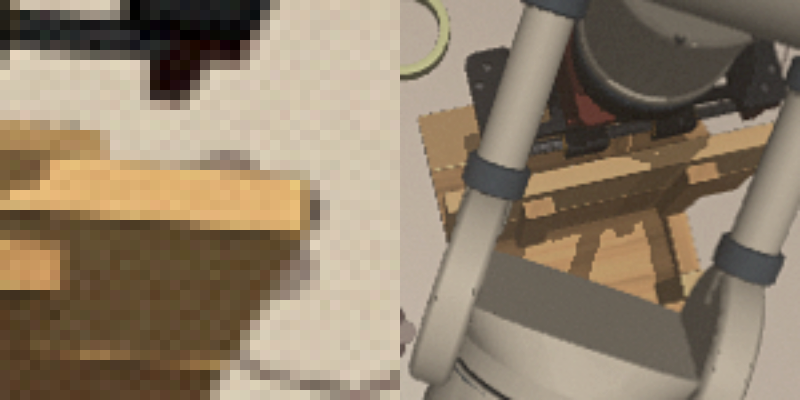

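The corner is now at rows 177.7 and 183.5, which gives about 2.25 rad by vision, and about 2.31 by the arc. Both are inside the 2.19–2.37 band. The rear roof corner is still at about (317,153), so the feeder hasn't moved, and I'm handing in.

```bash
python3 -c "
from cell import arm
print(arm.hand_in())"
```

```text
the job is handed in; nothing more can be done
None
```

I handed the job in with the panel raised and held still by its knob near the balance point, at about 2.25–2.31 rad (target 2.28, allowed 2.19–2.37). The feeder and the other things showed no visible movement, and the hand-in returned no verdict.

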